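# Lengthen the telescoping shoehorn by one hole

### The arm

A 6-joint arm with a two-finger parallel gripper is mounted at the origin on the work surface. World frame = base frame: x ahead of the robot, y to its left, z up, the work surface at z = 0. Lengths are in m, angles in rad, forces in N, time in s.
With the tool pointing down it reaches from about 0.225 to 0.875 m from the base axis. Payload 3.4 kg.
Tool frame: the origin (TCP) lies on the centre line of the jaws, within the pads' length; the fingertips stand 25 mm ahead of it and the grasp point (between the pads) lies 6 mm ahead of it; z points along the fingers, y is the line along which they close (so a half turn about z gives the same grasp; the last joint's range is limited). The gripper opens to 85 mm and grips with 20 to 120 N. Pads are 22 mm wide; open, the fingers measure 114 mm over their backs; the gripper's body (76 mm by 85 mm) begins 54 mm behind the grasp point. The pads swing forward as they close: fully open they stand 13 mm farther back than shut.
Start: joints at [1.184, 0.276, 1.505, -0, 1.361, -0.121], TCP at [0.151, 0.555, 0.256] pointing down, gripper open.
Joint ranges: [-2.89, 2.89], [-0.75, 2.08], [0.22, 2.7], [-1.18, 4.32], [0.11, 2.71], [-2.7, 2.7]. Speed limits (rad/s): [2.57, 2.57, 3.14, 3.14, 3.14, 3.14].

### API

Orientations are given as a unit quaternion [w, x, y, z].
In Python, from plant import r, camera, calibration, job, find_in, trace, landmark_of gives the robot as it stands.
- The arm moves only by the shell command python3 -m crank 'ROWS'. ROWS is JSON, a list that holds one entry, the list of rows, each a list of 7 numbers: the shift along the tool's x, y, z in m, then the turn, a rotation vector about the tool's x, y, z in rad, then the opening, from 0 (shut) to 1 (fully open). In form: [[[tx, ty, tz, ax, ay, az, claw], ...]]. A call has 1 to 8 rows; each row is the pose to reach, as a shift and turn from the pose commanded when the call began, along the tool's axes at that moment; what a row does not reach only later rows make up. A row lasts 1/10 s, in which the tool goes at most 50 mm and 8.59 degrees, less where a joint would pass 70% of its speed; a pose out of reach is approached as far as the arm can. A call with a gripper value outside its range is refused whole. The fingers move at their own pace and stop on an object; the grip force is fixed at half the most. Time passes only in rows, so rows that repeat a pose let the fingers close. It gives the time, the measured TCP pose, the force, the opening and the grip force at its end, in the units of the state.
- r.get_state(): the state, without advancing time (a new reading comes with each control period).
- camera(name): name is "scene" or "top"; returns (picture, depth): 420x560x3 uint8, red, green, blue; 420x560 float32, m along the optical axis (not along the pixel's ray), 0 where there is no reading.
- calibration(name): a dict with "mtx" (3x3 intrinsics, pixels), "dist_coeffs" ([k1, k2, p1, p2, k3] as OpenCV has them; the pictures are not rectified), "eye" and "orientation" of the camera in the world. Camera axes: x right, y up, looking along -z (the intrinsics and any distortion apply to the point x, -y, -z); pixel columns grow to the right and rows downward; lengths in m; the calibration is good to about 2 mm. A picture is of the moment at which its call begins. calibration takes no time and is no camera call.
- job.hand_in(): hands the job in; it is judged then, once.
Trained networks look in the newest picture that a camera, given by its name, has taken for a name from the list of things; names that differ only in an ending like _2 or _b are one class to them, and where a whole thing is asked for, a point or a joint stands for the part that bears it (a point fixed in the world has none). Each returns a list of dicts, best first, with "conf" (0 to 1); they miss things now and then, are a little off and sometimes report something else, mostly with a low value. They report only what shows in the picture. A call takes as long as a camera call.
- find_in(camera, target): "box" ([left, top, right, bottom] in pixels, round what is visible of it).
- trace(camera, target): "pixels" (420x560 bool, what is visible of it) and "box" ([left, top, right, bottom] in pixels, round what is visible of it).
- landmark_of(camera, target): "point" ([column, row] in pixels: a listed point, or the origin of a listed thing).
The state is a dict: "time_s": time; "joint_pos": joint angles; "joint_velocities": joint speeds; "joint_efforts": joint torques, N m; "tool_pos": TCP position; "eef_rot": TCP orientation; "contact_force": force on the tool from outside, world axes, zero at the start; "torque": the same for the moment, N m; "opening": finger opening in m; "gripper_force": force on a finger pad.
Only numpy, scipy, OpenCV 4.12 (cv2) and the standard library are available. Lean on these libraries where they do the work, as an engineer would, in place of code of your own. Each camera call takes 0.05 s, during which the arm holds its last target. There are 200 camera calls.

### The job

The telescoping shoehorn clamped in the stand is too short: squeeze its spring button flush, slide the outer tube out (blade away from the handle) to the very next hole until the button snaps fully out again and stops the tube, then push the tube lightly back (some 5 N) against the button to feel that it is caught, and let go. Be gentle: while the button stands out, never force the tube against it with more than 15 N. Leave everything else on the ledge where it is.

Things in the scene. Friction and masses are not known exactly. Their poses are not given: they have to be found in the camera images.
- stand: Steel stand fixed to the ledge; its clamp block (36 x 40 mm, top 94 mm up, centred at y = -165 mm) grips the shoehorn's black handle and dark 16 x 20 mm inner tube, which cannot move. Origin: on the ledge, straight below the spring button's axis and the tube's axis. z up; y along the tube from handle to blade (the way that lengthens); x the way the button faces, square to the tube's side.
- tube: Aluminium rectangular outer tube: 22 mm across x, 26 mm high, wall 2 mm, axis level 75 mm above the ledge, reaching y = -85 to +75 mm. Slides only along y (1 to 3 N while the button is under its wall) and carries the 150 mm blade at +y. Axes as the stand's. Origin: on its axis, level with the hole the button starts in. +x side: four 11 x 11 mm holes at y = +26, 0, -26, -52 mm.
- snap_button: Steel spring button, 9 mm across, hemispherical end, on the fixed inner tube, pointing to +x out of a hole; it never moves along y. Free, it stands 4 mm proud and its straight flank locks the tube (1 mm of play each way along y). Flat fingertips squeezing the tube across x, one on the button, hold it flush and can carry the tube along. Origin: on the tube's axis at the button's y.
- button_tip (a point): Outermost point of the button's round end, on its axis, 75 mm above the ledge, 15 mm from the tube's axis when free (11 mm when flush); moves with the button.
- next_hole (a point): Centre of the hole to be used, on the tube's outer +x face, 26 mm to the -y side of the starting hole; moves with the tube.
- slide (a joint): How far the tube has been slid out, m: 0 = button centred in the starting hole, 0.026 = centred in the next hole, 0.052 = in the one after that (too far); plus means longer. As a hole comes up, the button rising into it draws the tube forward by itself (up to 9 N); it is then caught between 0.025 and 0.027, and stops at 0.027 when slid on gently. Go slowly here, about 10 mm/s.
- press (a joint): How far the spring button is pressed in, m: 0 = fully out, 0.004 = flush (5 N), 0.006 = just under the wall, 0.0075 = end stop. When flush, its round end is still 2 mm in the hole: drawing the tube along with some 7 to 14 N cams it under the wall (a squeeze of about 20 N holds for this); then it needs no pressing and snaps out by itself into the next hole that comes.
- paperweight: Loose clear glass paperweight, a dome 68 mm across, 40 mm high; origin under its centre. Bystander.
- padlock: Loose blue plastic padlock lying flat, body 40 x 34 x 22 mm, steel shackle to +x; origin under the body's centre. Bystander.
- coin_dish: Loose white ceramic dish with coins, 110 mm across, 28 mm high; origin under its centre. Bystander.
- torch: Loose black plastic torch lying along its x, 142 mm long, square head 38 mm; origin under its middle. Bystander.
- glasses_case: Loose grey glasses case 160 x 62 x 42 mm; origin under its centre. Bystander.
- door_key: Loose brass key lying flat, 62 mm long, 4 mm thick; origin under its middle. Bystander.

How it is judged:
On the way, in this order (a step that is already met when the one before it is completed fails the run):
1. the spring button is pressed flush while the tube is still at its starting hole (value of joint press above 0.0034 m and value of joint slide between -0.004 and 0.004 m), for 0.02 s.
2. the tube has been slid out to the next hole and the button has snapped fully out in it and stops the tube on the far side of its 1 mm play (value of joint slide between 0.0262 and 0.0278 m and value of joint press below 0.0008 m), for 0.1 s.
3. the tube is pushed back against the snapped-out button with 3 N or more, and the button holds it (value of joint slide between 0.0242 and 0.0278 m and value of joint press below 0.0008 m and value of joint slide below 0.0256 m and contact force between snap_button and tube above 3 N), for 0.05 s.
At the end, for the whole second after the job is handed in: The spring button stands fully out (pressed in by less than 0.8 mm) in the hole next to the starting one (tube slid out 26 mm, within 1.8 mm, which is the button's play in the hole), the tube is at rest and released, and nothing else has been disturbed (value of joint slide between 0.0242 and 0.0278 m and value of joint press below 0.0008 m and velocity of joint slide between -0.005 and 0.005 m/s); the robot touches nothing.
It fails at once if the tube is rammed or forced with more than 15 N against the button while that stands out (value of joint press below 0.0008 m and contact force between snap_button and tube above 15 N).
It fails at once if the tube is slid past the next hole (value of joint slide above 0.031 m).
It fails at once if another thing on the ledge is moved by more than 15 mm (distance of any of paperweight, padlock, coin_dish, torch, glasses_case, door_key from where it was at the start of the episode above 0.015 m).
It also fails if it takes over 45 s, if anything falls off the work surface, if the arm or the gripper's body presses on something with over 40 N, if the wrist force passes 120 N, or if a joint passes its speed limit or range.

## Working session

There is one attempt and no reset: what is moved stays moved. The work goes in short steps, Python scripts to look and compute and a shell command to move; the robot and the scene stay as the last step left them, time stands still between calls to the robot, and variables do not carry over. Pictures are saved under pics/ and viewed, at most 10 in all, crops included, and the job is handed in when it is done.

```bash
mkdir -p pics
cat > h.py <<'E'
import numpy as np, cv2
from scipy.spatial.transform import Rotation as R
from plant import r, camera, calibration, job, find_in, trace, landmark_of
def rot(q): return R.from_quat([q[1],q[2],q[3],q[0]]).as_matrix()
def ray(name,px):
    c=calibration(name); u=cv2.undistortPoints(np.array([[px]],float),np.array(c["mtx"]),np.array(c["dist_coeffs"]))[0,0]
    return np.array(c["eye"]), rot(c["orientation"])@np.array([u[0],-u[1],-1.])
def at_z(name,px,z):
    e,d=ray(name,px); return e+d*(z-e[2])/d[2]
def at_d(name,px,dep):
    e,d=ray(name,px); return e+d*dep
def two(p1,p2):
    (a,u),(b,v)=ray("scene",p1),ray("top",p2)
    s=np.linalg.lstsq(np.c_[u,-v],b-a,rcond=None)[0]; P,Q=a+u*s[0],b+v*s[1]
    return (P+Q)/2, np.linalg.norm(P-Q)
E
python3 - <<'E'
from h import *
for n in ("scene","top"):
    im,d=camera(n); cv2.imwrite(f"pics/{n}0.png",im[:,:,::-1]); np.save(f"{n}d.npy",d)
    c=calibration(n); print(n,np.round(c["eye"],3),np.round(rot(c["orientation"])[:,2],2))
    for t in ("button_tip","next_hole","snap_button","tube","stand"):
        print(t,[(np.round(x["point"],1),round(x["conf"],2)) for x in landmark_of(n,t)[:2]])
print(r.get_state())
E
```

```text
scene [1.008 0.296 0.986] [0.43 0.28 0.86]
button_tip [(array([193.1, 140.9]), 0.23)]
next_hole [(array([248.6, 213.1]), 0.75)]
snap_button []
tube [(array([249. , 210.6]), 0.48)]
stand [(array([260.6, 226.4]), 0.66)]
top [0.345 0.006 1.158] [-0.16 -0.02  0.99]
button_tip []
next_hole [(array([317.7, 188.3]), 0.92)]
snap_button [(array([255.3, 153.8]), 0.5)]
tube [(array([305.1, 189.4]), 0.8)]
stand [(array([304. , 197.1]), 0.76)]
{'time_s': 0.6, 'joint_pos': array([ 1.18399002e+00,  2.75873826e-01,  1.50490547e+00,  3.47218010e-05,
        1.36070892e+00, -1.21046345e-01]), 'joint_velocities': array([ 1.41808796e-03,  3.01650518e-04, -2.19927396e-03,  7.21302355e-04,
       -1.05564235e-03, -9.06066183e-05]), 'joint_efforts': array([-1.10623387e-03, -4.16395497e+01, -2.45986855e+01, -2.11023321e-04,
        5.81208751e-04, -2.24405403e-05]), 'tool_pos': array([0.15104801, 0.55482981, 0.25634077]), 'eef_rot': array([-3.31783850e-06,  1.32492869e-01,  9.91183957e-01,  5.48072334e-05]), 'contact_force': array([ 0.47662443, -1.09204278,  0.40307057]), 'torque': array([-0.02882214, -0.02843146, -0.04041295]), 'gripper_force': 0.0, 'opening': 0.08508499292397269}
```

View pics/scene0.png

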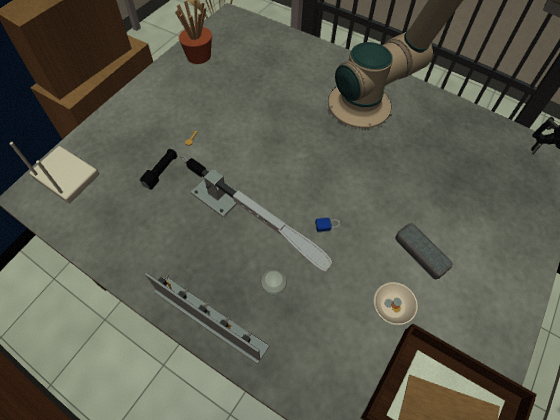

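View pics/top0.png

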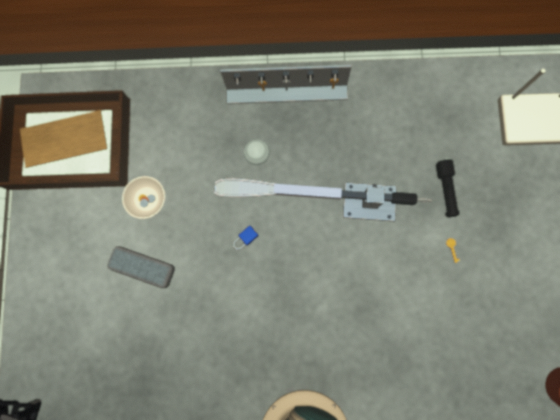

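The scene view shows the shoehorn: clamp at (212,185), tube to about (285,228), then the blade. In the top view the tube runs from (342,193) to (275,189), blade toward world +y, so the button faces +x, away from the robot and toward the scene camera.

Run:
```python
from h import *
im,d=camera("scene"); c=im[165:260,190:300]; cv2.imwrite("pics/crop1.png",cv2.resize(c[:,:,::-1],None,fx=6,fy=6,interpolation=cv2.INTER_CUBIC))
im,dt=camera("top")
m=trace("top","tube"); print([(x["conf"],x["box"],x["pixels"].sum()) for x in m])
ys,xs=np.nonzero(m[0]["pixels"])
P=np.array([at_d("top",(x,y),dt[y,x]) for x,y in zip(xs,ys) if dt[y,x]>0])
T=P[(abs(P[:,2]-.088)<.006)]
print("z med",np.median(P[:,2]),len(T),T[:,1].min(),T[:,1].max())
# tube part: per-y width
for y0 in np.arange(T[:,1].min(),T[:,1].max(),.012):
    s=T[(T[:,1]>=y0)&(T[:,1]<y0+.012)]
    if len(s): print(round(y0+.006,3),np.round([s[:,0].min(),s[:,0].max(),s[:,0].mean(),np.median(s[:,2])],4))
for n,z in (("scene",.075),("top",.075)):
    for t in ("next_hole","tube","stand","snap_button","button_tip"):
        print(n,t,[(np.round(x["point"],1),round(x["conf"],2),np.round(at_z(n,x["point"],0 if t=="stand" else z),4)) for x in landmark_of(n,t)[:2]])
```

```text
[(0.61, [212.1, 176.9, 340.8, 203.2], np.int64(1828)), (0.24, [229.8, 230.2, 258.8, 249.4], np.int64(241))]
z med 0.07343838484535847 670 -0.10703931883792095 0.07100014587785196
-0.101 [0.5577 0.5795 0.5697 0.0881]
-0.089 [0.558  0.581  0.5691 0.0879]
-0.077 [0.5589 0.5824 0.5705 0.0885]
-0.065 [0.5608 0.5838 0.5716 0.0885]
-0.053 [0.5613 0.5842 0.5726 0.0883]
-0.041 [0.5639 0.5866 0.5744 0.088 ]
-0.029 [0.5645 0.5869 0.5756 0.0881]
-0.017 [0.5656 0.5871 0.5765 0.088 ]
-0.005 [0.5671 0.5904 0.5782 0.0882]
0.007 [0.5683 0.5907 0.5791 0.0876]
0.019 [0.5692 0.5909 0.5797 0.0881]
0.031 [0.5707 0.5935 0.5821 0.0882]
0.043 [0.5721 0.594  0.5831 0.0883]
0.055 [0.5709 0.5975 0.5834 0.0869]
0.067 [0.5709 0.598  0.5829 0.0825]
scene next_hole [(array([248.5, 211.3]), 0.88, array([ 0.5897, -0.0445,  0.075 ]))]
scene tube [(array([261.3, 209.3]), 0.82, array([ 0.5663, -0.0199,  0.075 ]))]
scene stand [(array([261.4, 225.6]), 0.7, array([ 0.5735, -0.0162,  0.    ])), (array([273.1, 283.6]), 0.44, array([0.698 , 0.1034, 0.    ]))]
scene snap_button []
scene button_tip []
top next_hole [(array([316.6, 183.3]), 0.86, array([ 0.5954, -0.0482,  0.075 ]))]
top tube [(array([304.2, 190.1]), 0.68, array([ 0.5797, -0.0179,  0.075 ]))]
top stand [(array([304.8, 198.6]), 0.96, array([ 0.5737, -0.0204,  0.    ]))]
top snap_button []
top button_tip [(array([256.1, 153.1]), 0.48, array([0.6755, 0.0961, 0.075 ]))]
```

View pics/crop1.png

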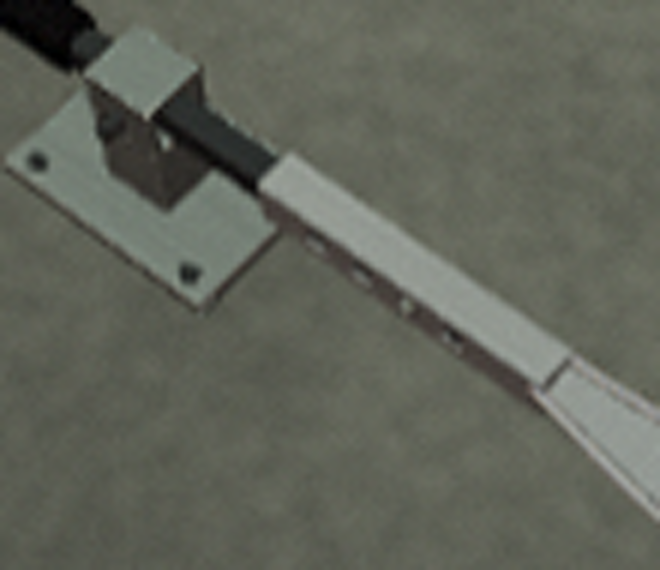

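The crop shows four features along the +x face, and the bright one at crop (406,304), i.e. scene pixel (257.2,215.2), is the button. The hole at crop (360,275) is the next one. Now I'll compute the button position and the shifts to go above it.

```bash
cat >> h.py <<'E'
def rel(target,ang):
    "shift and turn from the present pose (tool axes) to target, tool y at world angle ang, pointing down"
    s=r.get_state(); M=rot(s["eef_rot"])
    y=np.array([np.cos(ang),np.sin(ang),0]); z=np.array([0,0,-1.]); G=np.c_[np.cross(y,z),y,z]
    return np.round(M.T@(np.array(target)-s["tool_pos"]),4), np.round(R.from_matrix(M.T@G).as_rotvec(),4)
E
python3 - <<'E'
from h import *
b=at_z("scene",(257.2,215.2),.075); n=at_z("scene",(249.6,210.5),.075); f=at_z("scene",((313/6)+189.6,(241/6)+164.6),.075); g=at_z("scene",((453/6)+189.6,(340/6)+164.6),.075)
print(b,n,f,g)
sl=(.5831-.5697)/.144; a=-np.arctan(sl); print(sl,a)
print(rel((.5765,-.021,.18),a))
E
```

```text
[ 0.58700128 -0.01882419  0.075     ] [ 0.58616201 -0.0434845   0.075     ] [ 0.58303918 -0.07086491  0.075     ] [0.59077672 0.00838084 0.075     ]
0.09305555555555534 -0.09278834273200347
(array([-0.5617, -0.4439,  0.0763]), array([ 1.0000e-04, -1.0000e-04,  1.3978e+00]))
```

```bash
python3 -m crank '[[[-0.036,-0.028,0,0,0,0.09,1],[-0.072,-0.056,0,0,0,0.18,1],[-0.108,-0.084,0,0,0,0.27,1],[-0.144,-0.112,0,0,0,0.36,1],[-0.18,-0.14,0,0,0,0.45,1],[-0.216,-0.168,0,0,0,0.54,1],[-0.252,-0.196,0,0,0,0.63,1],[-0.288,-0.224,0,0,0,0.72,1]]]'; python3 -c "
from h import *
print(rel((.5765,-.019,.18),-.0928))"
```

```text
time_s: 2.05
tool_pos: [0.3709, 0.2615, 0.2566]
eef_rot: [0.0, 0.475, 0.88, 0.0]
contact_force: [0.7, 0.2, 0.3]
opening: 0.0852
gripper_force: 0.0
(array([-0.3473,  0.0176,  0.0766]), array([ 1.000e-03, -4.000e-04,  6.743e-01]))
```

```bash
python3 -m crank '[[[-0.045,0.002,0.01,0,0,0.085,1],[-0.09,0.004,0.02,0,0,0.17,1],[-0.135,0.006,0.03,0,0,0.255,1],[-0.18,0.009,0.04,0,0,0.34,1],[-0.225,0.011,0.05,0,0,0.425,1],[-0.27,0.013,0.06,0,0,0.51,1],[-0.315,0.015,0.07,0,0,0.6,1],[-0.347,0.0176,0.0766,0,0,0.674,1]]]'; python3 -m crank '[[[0,0,0,0,0,0,1],[0,0,0,0,0,0,1]]]'
python3 - <<'E'
from h import *
print(rel((.5765,-.019,.081),-.0928))
im,d=camera("scene"); c=im[135:260,180:320]; cv2.imwrite("pics/crop2.png",cv2.resize(c[:,:,::-1],None,fx=5,fy=5,interpolation=cv2.INTER_CUBIC))
E
```

```text
time_s: 2.85
tool_pos: [0.5778, -0.0192, 0.1789]
eef_rot: [0.0, 0.74, 0.673, -0.0]
contact_force: [-0.0, 0.9, 0.1]
opening: 0.0855
gripper_force: 0.0
time_s: 3.05
tool_pos: [0.5763, -0.017, 0.1791]
eef_rot: [-0.001, 0.738, 0.675, -0.0]
contact_force: [0.4, 0.3, -0.4]
opening: 0.0855
gripper_force: 0.0
(array([-0.0021,  0.0006,  0.0981]), array([-0.0015, -0.0006,  0.0028]))
```

View pics/crop2.png

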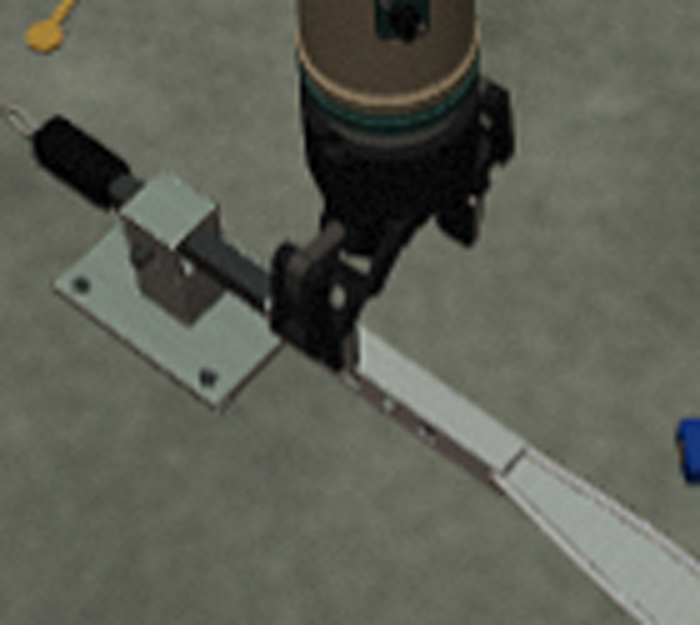

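The open jaws hang above the tube near the button, and nothing is in the way. Tool x runs along +y of the stand. Descending.

```bash
python3 -m crank '[[[-0.001,0.0006,0.03,0,0,0.003,1],[-0.001,0.0006,0.06,0,0,0.003,1],[-0.001,0.0006,0.085,0,0,0.003,1],[-0.001,0.0006,0.098,0,0,0.003,0.7],[-0.001,0.0006,0.098,0,0,0.003,0.5],[-0.001,0.0006,0.098,0,0,0.003,0.45]]]';  python3 - <<'E'
from h import *
print(rel((.5765,-.0182,.081),-.0928))
im,d=camera("scene"); c=im[165:260,190:300]; cv2.imwrite("pics/crop3.png",cv2.resize(c[:,:,::-1],None,fx=6,fy=6,interpolation=cv2.INTER_CUBIC))
E
```

```text
time_s: 3.7
tool_pos: [0.5773, -0.017, 0.0827]
eef_rot: [0.001, 0.739, 0.674, 0.001]
contact_force: [1.5, -0.1, -0.3]
opening: 0.0438
gripper_force: 0.0
(array([-0.0013, -0.0007,  0.0017]), array([ 0.0015, -0.0001,  0.0018]))
```

View pics/crop3.png

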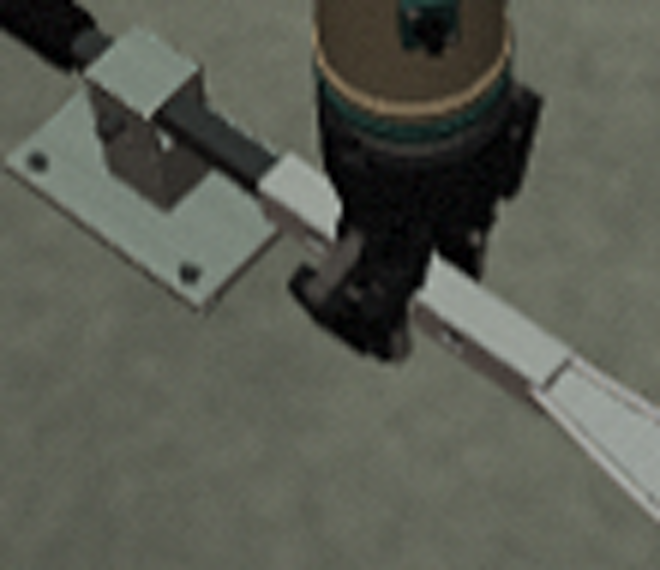

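```bash
python3 -m crank '[[[-0.002,-0.0005,0.001,0,0,0,0.40],[-0.002,-0.0005,0.001,0,0,0,0.36],[-0.002,-0.0005,0.001,0,0,0,0.33],[-0.002,-0.0005,0.001,0,0,0,0.32]]]'; for g in 0.30 ; do python3 -m crank '[[[0,0,0,0,0,0,0.30],[0,0,0,0,0,0,0.30]]]'; done
```

```text
time_s: 4.15
tool_pos: [0.5766, -0.0197, 0.0811]
eef_rot: [0.0, 0.739, 0.674, 0.0]
contact_force: [-0.8, -0.7, 0.2]
opening: 0.0271
gripper_force: 0.1
time_s: 4.35
tool_pos: [0.5771, -0.0197, 0.0812]
eef_rot: [0.001, 0.739, 0.674, 0.001]
contact_force: [1.7, -0.3, 2.1]
opening: 0.0255
gripper_force: 2.2
```

```bash
python3 -m crank '[[[0,0,0,0,0,0,0.27],[0,0,0,0,0,0,0.25],[0,0,0,0,0,0,0.2],[0,0,0,0,0,0,0.15],[0,0,0,0,0,0,0.15]]]'
```

```text
time_s: 4.85
tool_pos: [0.5754, -0.0195, 0.0812]
eef_rot: [-0.001, 0.739, 0.673, -0.0]
contact_force: [-1.9, -1.2, 6.9]
opening: 0.0211
gripper_force: 58.4
```

```bash
python3 -m crank '[[[0.001,0,0,0,0,0,0.15],[0.002,0,0,0,0,0,0.15],[0.003,0,0,0,0,0,0.15],[0.004,0,0,0,0,0,0.15]]]'; python3 -m crank '[[[0.001,0,0,0,0,0,0.15],[0.002,0,0,0,0,0,0.15],[0.003,0,0,0,0,0,0.15],[0.004,0,0,0,0,0,0.15]]]'
```

```text
time_s: 5.25
tool_pos: [0.5757, -0.0166, 0.0812]
eef_rot: [0.0, 0.739, 0.674, -0.001]
contact_force: [-3.0, -4.2, 6.8]
opening: 0.0211
gripper_force: 58.4
time_s: 5.65
tool_pos: [0.5759, -0.0148, 0.0813]
eef_rot: [0.001, 0.739, 0.674, -0.003]
contact_force: [-4.0, -12.3, 6.9]
opening: 0.0213
gripper_force: 58.3
```

```bash
python3 -m crank '[[[0.001,0,0,0,0,0,0.15],[0.002,0,0,0,0,0,0.15]]]'; python3 -m crank '[[[0.001,0,0,0,0,0,0.15],[0.002,0,0,0,0,0,0.15]]]'
```

```text
time_s: 5.85
tool_pos: [0.5763, -0.0109, 0.0812]
eef_rot: [0.0, 0.739, 0.673, -0.001]
contact_force: [-2.4, -3.0, 6.6]
opening: 0.0212
gripper_force: 58.3
time_s: 6.05
tool_pos: [0.5765, -0.0086, 0.0813]
eef_rot: [0.0, 0.739, 0.674, -0.001]
contact_force: [-2.1, -3.9, 6.7]
opening: 0.0211
gripper_force: 58.3
```

The force peaked at 12 N and then dropped to about 3 N, so the button is under the wall. Next slide.

```bash
python3 -m crank '[[[0.001,0,0,0,0,0,0.15],[0.002,0,0,0,0,0,0.15],[0.003,0,0,0,0,0,0.15],[0.004,0,0,0,0,0,0.15],[0.005,0,0,0,0,0,0.15],[0.006,0,0,0,0,0,0.15],[0.007,0,0,0,0,0,0.15]]]'; python3 -m crank '[[[0.001,0,0,0,0,0,0.15],[0.002,0,0,0,0,0,0.15]]]';python3 -m crank '[[[0.001,0,0,0,0,0,0.15],[0.001,0,0,0,0,0,0.15]]]'
```

```text
time_s: 6.75
tool_pos: [0.5773, -0.0015, 0.0813]
eef_rot: [0.0, 0.739, 0.674, -0.001]
contact_force: [-2.2, -2.6, 6.5]
opening: 0.0213
gripper_force: 58.3
time_s: 6.95
tool_pos: [0.5775, 0.0005, 0.0812]
eef_rot: [0.0, 0.739, 0.674, -0.001]
contact_force: [-2.0, -3.7, 5.5]
opening: 0.0214
gripper_force: 58.3
time_s: 7.15
tool_pos: [0.5777, 0.0025, 0.0813]
eef_rot: [-0.001, 0.739, 0.673, -0.0]
contact_force: [-0.9, 0.3, 7.0]
opening: 0.0213
gripper_force: 58.4
```

```bash
python3 -m crank '[[[0.001,0,0,0,0,0,0.15]]]'; python3 -m crank '[[[0.001,0,0,0,0,0,0.15]]]';python3 -m crank '[[[0.001,0,0,0,0,0,0.15],[0.001,0,0,0,0,0,0.15]]]'
```

```text
time_s: 7.25
tool_pos: [0.5778, 0.0033, 0.0813]
eef_rot: [-0.0, 0.739, 0.673, -0.0]
contact_force: [-1.1, -0.3, 6.5]
opening: 0.0213
gripper_force: 58.4
time_s: 7.35
tool_pos: [0.5779, 0.0047, 0.0813]
eef_rot: [-0.001, 0.739, 0.673, -0.0]
contact_force: [-0.5, 1.3, 7.3]
opening: 0.0211
gripper_force: 58.3
time_s: 7.55
tool_pos: [0.578, 0.0059, 0.0813]
eef_rot: [-0.001, 0.739, 0.673, 0.0]
contact_force: [-1.1, 1.9, 5.5]
opening: 0.0216
gripper_force: 58.5
```

```bash
python3 -m crank '[[[0.0007,0,0,0,0,0,0.15],[0.0007,0,0,0,0,0,0.15]]]'|egrep 'tool|cont'; python3 -m crank '[[[0.0007,0,0,0,0,0,0.15],[0.0007,0,0,0,0,0,0.15]]]'|egrep 'tool|cont'; python3 -m crank '[[[0.0007,0,0,0,0,0,0.15],[0.0007,0,0,0,0,0,0.15]]]'|egrep 'tool|cont'
```

```text
tool_pos: [0.578, 0.0062, 0.0812]
contact_force: [-1.9, -0.5, 5.4]
tool_pos: [0.5781, 0.0067, 0.0813]
contact_force: [-2.5, -0.5, 6.0]
tool_pos: [0.5782, 0.0074, 0.0812]
contact_force: [-2.5, -0.9, 5.7]
```

```bash
python3 -m crank '[[[0.0007,0,0,0,0,0,0.15],[0.0007,0,0,0,0,0,0.15],[0.0007,0,0,0,0,0,0.15]]]'|egrep 'tool|cont'; python3 -m crank '[[[0.0007,0,0,0,0,0,0.15],[0.0007,0,0,0,0,0,0.15],[0.0007,0,0,0,0,0,0.15]]]'|egrep 'tool|cont'
```

```text
tool_pos: [0.5782, 0.008, 0.0813]
contact_force: [-1.7, -0.7, 6.0]
tool_pos: [0.5783, 0.0082, 0.0813]
contact_force: [-2.2, -2.9, 7.2]
```

```bash
python3 -m crank '[[[0.0006,0,0,0,0,0,0.15],[0.0006,0,0,0,0,0,0.15],[0.0006,0,0,0,0,0,0.15]]]'|egrep 'tool|cont'
python3 - <<'E'
from h import *
im,d=camera("scene"); c=im[165:260,190:300]; cv2.imwrite("pics/crop4.png",cv2.resize(c[:,:,::-1],None,fx=6,fy=6,interpolation=cv2.INTER_CUBIC))
E
```

```text
tool_pos: [0.5783, 0.0083, 0.0813]
contact_force: [-1.3, -5.5, 5.7]
```

View pics/crop4.png

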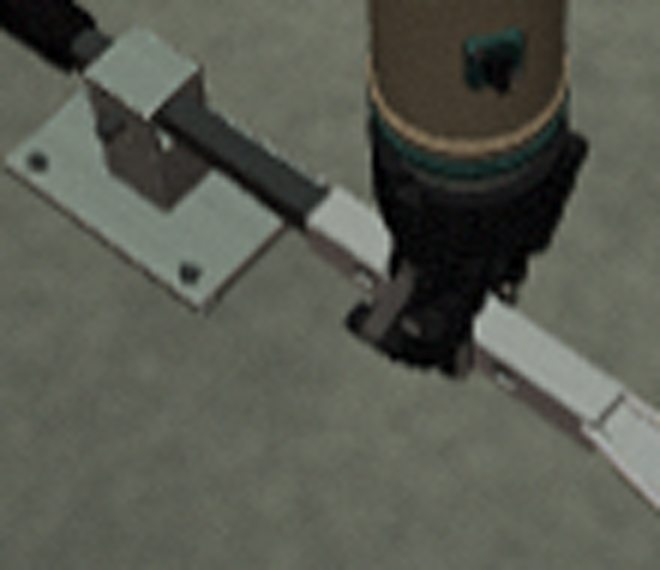

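The tube end has moved out by about one hole spacing, crop (265,185) to (312,218). The tool has stopped at 5.5 N, so the button has caught it. Now pushing back gently.

```bash
python3 -m crank '[[[-0.001,0,0,0,0,0,0.15],[-0.002,0,0,0,0,0,0.15],[-0.003,0,0,0,0,0,0.15],[-0.003,0,0,0,0,0,0.15]]]'|egrep 'tool|cont'; python3 -m crank '[[[-0.0007,0,0,0,0,0,0.15],[-0.0007,0,0,0,0,0,0.15],[-0.0007,0,0,0,0,0,0.15]]]'|egrep 'tool|cont'; python3 -m crank '[[[-0.0005,0,0,0,0,0,0.15],[-0.0005,0,0,0,0,0,0.15],[-0.0005,0,0,0,0,0,0.15]]]'|egrep 'tool|cont'
```

```text
tool_pos: [0.5781, 0.0068, 0.0813]
contact_force: [-1.3, 0.5, 6.4]
tool_pos: [0.5781, 0.0062, 0.0813]
contact_force: [-1.2, 1.4, 7.2]
tool_pos: [0.578, 0.0059, 0.0813]
contact_force: [-1.4, 1.9, 6.6]
```

```bash
python3 -m crank '[[[-0.0007,0,0,0,0,0,0.15],[-0.0007,0,0,0,0,0,0.15],[-0.0007,0,0,0,0,0,0.15]]]'|egrep 'tool|cont'; python3 -m crank '[[[-0.0007,0,0,0,0,0,0.15],[-0.0007,0,0,0,0,0,0.15],[-0.0007,0,0,0,0,0,0.15]]]'|egrep 'tool|cont'
```

```text
tool_pos: [0.578, 0.0058, 0.0813]
contact_force: [-1.4, 3.4, 6.3]
tool_pos: [0.578, 0.0056, 0.0812]
contact_force: [-0.9, 4.4, 6.5]
```

```bash
python3 -m crank '[[[-0.0007,0,0,0,0,0,0.15],[-0.0007,0,0,0,0,0,0.15],[-0.0007,0,0,0,0,0,0.15]]]'|egrep 'tool|cont'; python3 -m crank '[[[-0.0005,0,0,0,0,0,0.15],[-0.0005,0,0,0,0,0,0.15],[-0.0005,0,0,0,0,0,0.15]]]'|egrep 'tool|cont'
```

```text
tool_pos: [0.578, 0.0055, 0.0812]
contact_force: [0.1, 6.3, 6.4]
tool_pos: [0.578, 0.0055, 0.0812]
contact_force: [-0.5, 8.0, 7.1]
```

The button held the tube at 8 N. Relaxing, opening and lifting away.

```bash
python3 -m crank '[[[0.001,0,0,0,0,0,0.15],[0.002,0,0,0,0,0,0.15],[0.002,0,0,0,0,0,0.3],[0.002,0,0,0,0,0,0.5],[0.002,0,0,0,0,0,0.8],[0.002,0,0,0,0,0,0.8]]]'; python3 -m crank '[[[0,0,-0.02,0,0,0,0.8],[0,0,-0.05,0,0,0,0.8],[0,0,-0.09,0,0,0,0.8],[0,0,-0.13,0,0,0,0.8],[-0.04,0,-0.16,0,0,0,0.8],[-0.08,0,-0.16,0,0,0,0.8],[-0.12,0,-0.16,0,0,0,0.8],[-0.12,0,-0.16,0,0,0,0.8]]]'
python3 - <<'E'
from h import *
im,d=camera("scene"); c=im[165:260,190:300]; cv2.imwrite("pics/crop5.png",cv2.resize(c[:,:,::-1],None,fx=6,fy=6,interpolation=cv2.INTER_CUBIC))
E
```

```text
time_s: 11.9
tool_pos: [0.5783, 0.0045, 0.0804]
eef_rot: [-0.0, 0.739, 0.674, -0.0]
contact_force: [-0.7, -0.4, 0.7]
opening: 0.0676
gripper_force: 0.0
time_s: 12.7
tool_pos: [0.5671, -0.1195, 0.2408]
eef_rot: [0.001, 0.74, 0.672, -0.001]
contact_force: [0.5, 0.4, -0.2]
opening: 0.0684
gripper_force: 0.0
```

View pics/crop5.png

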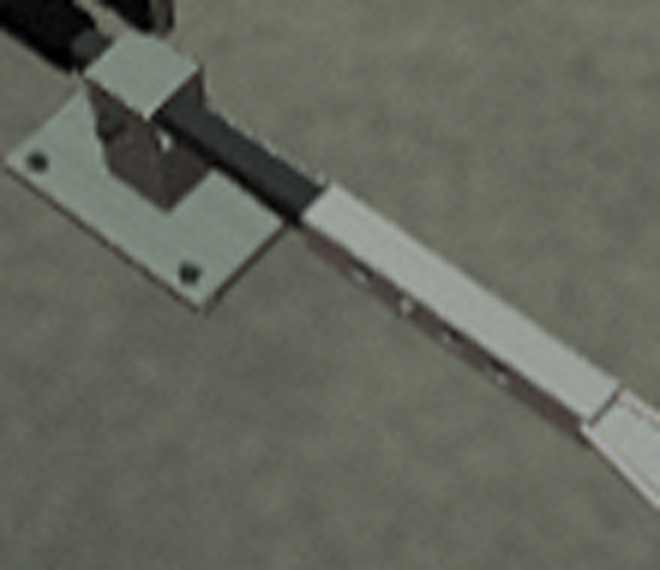

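The button (crop 406,304) now stands bright in the third hole from the blade, one further than before, and the gripper is clear.

```bash
python3 -c "
from h import *
print(job.hand_in())"
```

```text
the job is handed in; nothing more can be done
None
```

The tube is slid out one hole, the button snapped out and held it against an 8 N push-back, and the job is handed in with the gripper clear (no verdict was returned).

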